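# Free the stuck cap of a chrome jar with an adjustable wrench

## Robot

A 6-joint arm with a two-finger parallel gripper is mounted at the origin on the work surface. World frame = base frame: x ahead of the robot, y to its left, z up, the work surface at z = 0. Lengths are in mm, angles in rad, forces in N, time in s.
With the tool pointing down it reaches from about 350 to 775 mm from the base axis. Payload 7.3 kg.
Tool frame: the origin (TCP) lies at the very end of the fingers, on their centre line; the grasp point (between the pads) lies 19 mm behind it; z points along the fingers, y is the direction in which the jaws open and shut (so a half turn about z gives the same grasp; the last joint's range is limited). The gripper opens to 92 mm and grips with 3 to 60 N. Pads are 19 mm wide; open, the fingers measure 130 mm over their backs; the gripper's body (75 mm by 190 mm) begins 47 mm behind the grasp point.
Start: joints at [1.118, 0.342, 1.524, -0, 1.275, -0.146], TCP at [158.54, 500.51, 226.741] pointing down, gripper open.
Joint ranges: [-2.53, 2.53], [-0.77, 2.02], [0.04, 2.7], [-1, 4.14], [0.28, 2.66], [-3.11, 3.11]. Speed limits (rad/s): [2.57, 2.57, 3.14, 3.14, 3.14, 3.14].

## Interface

Orientations are given as a rotation vector (axis times angle).
In Python, from workcell import status, viewer, manip gives the robot as it stands.
- The arm moves only by the shell command python3 -m inch 'ROWS' [FORCE]. ROWS is text: rows parted by semicolons, each of 5 numbers parted by spaces: the opening in per cent of the stroke, from 0 (shut) to 100 (fully open), then the shift along the tool's x, y, z in cm, then the turn about the tool's z in rad. In form: fingers dx dy dz yaw; .... A call has exactly 5 rows; each row shifts and turns the pose as measured when the row begins, along the tool's axes as they then stand; what a row does not reach is not made up. A row lasts 1/12 s, in which the tool goes at most 41.7 mm and 7.16 degrees, less where a joint would pass 70% of its speed; a pose out of reach is approached as far as the arm can. A call is refused whole if a number of a shift passes 4.17 or a number of a turn 0.125, either way. A call with a gripper value outside its range is refused whole. The fingers move at their own pace and stop on an object; FORCE is the grip in N (left out, the last holds). Time passes only in rows, so rows that do not move let the fingers close, or fill a call up. It gives the time, the measured TCP pose, the force and the opening at its end, in the units of the state.
- status.sense(): the state, without advancing time (a new reading comes with each control period).
- viewer.capture(name): name is "scene" or "top" or "wrist"; returns the picture (420x560x3 uint8, red, green, blue); there is no depth.
- viewer.get_calibration(name): a dict with "fx", "fy", "cx", "cy" (pixels), "R" (3x3) and "t" (3): a world point X has camera coordinates R X + t; the wrist camera has in their place "mount" (4x4, takes a point from camera to tool coordinates, whose origin is the TCP and whose axes are the flange's). Camera axes: x right, y down, z forward; pixel columns grow to the right and rows downward; lengths in mm; the calibration is good to about 2 mm. A picture is of the moment at which its call begins: read the wrist's pose just before it. get_calibration takes no time and is no camera call.
- manip.hand_in(): hands the job in, once; it reports no verdict.
The state is a dict: "t": time; "qpos": joint angles; "qvel": joint speeds; "tau": joint torques, N m; "position": TCP position; "ee_rot": TCP orientation; "contact_force": force on the tool from outside, world axes, zero at the start; "torque": the same for the moment, N m; "opening": finger opening in mm.
Only numpy, scipy, OpenCV 4.12 (cv2) and the standard library are available. Lean on these libraries where they do the work, as an engineer would, in place of code of your own. Each camera call takes 0.05 s, during which the arm holds its last target.

## Task

An adjustable wrench already sits loosely round the stuck six-sided cap of one chrome jar on the shelf. Turn the upright thumb bar on top of the wrench clockwise (seen from above) until its jaws just fit the cap, then swing the wrench by its handle anticlockwise until the cap has turned about an eighth of a turn, leave it there with the jaws still fitted, and let go. Leave the spare jar standing where it is.

Things in the scene. Friction and masses are not known exactly. Their poses are not given: they have to be found in the camera images.
- cap_top (a point): Centre of the top (108 mm above shelf) of the six-sided steel cap, 50 mm across flats, 24 tall, of the chrome jar (92 mm wide, fixed in a black foot ring) that wears the wrench. Cap and wrench both turn about the upright axis through it; the wrench cannot lift off. Turns with the cap, z up. Cap resists with 0.2 Nm, wrench with 0.25 Nm more (3 N in all at the handle).
- wheel_grip (a point): Grip point, 128 mm above the shelf, of the thumb bar: an upright steel blade 44 long, 14 thick, 32 mm tall (108 to 140 mm up), over the handle's root 90 mm from the cap's axis. Turns with the bar: x along its length, y across its thickness (pinch along y), z up. It starts along the handle or up to 17 degrees clockwise of that; turning takes 0.2 Nm. Handle top beneath it: 102 mm.
- thumbwheel (a joint): Angle of the thumb bar relative to the wrench, rad, growing clockwise from above; starts 0 to 0.3. Per rad both jaws (steel bars either side of the cap, top 100 mm up, 104 mm at their outer slides) move 8 mm inwards: 70 mm apart at 0, touching the cap's flats at 1.25, where the bar comes up hard; they fit from about 1.1. It stays where left.
- handle_grip (a point): Point on the wrench's handle 165 mm from the cap's axis, 93 mm above the shelf. Handle: straight aluminium bar 22 wide, 18 mm tall (84 to 102 mm up), free from 115 to 220 mm from the axis. Turns with the wrench: x along the handle away from the cap, y across it (pinch along y), z up. At first it points to the robot's right; anticlockwise moves its end away from the robot.
- cap (a joint): Angle of the cap relative to its jar, rad, 0 at the start, growing anticlockwise from above. An eighth of a turn is 0.785.
- spare_jar: A second chrome jar with the same six-sided cap but no wrench on it, loose, 92 mm wide, 108 mm tall; a bystander to the robot's left. Origin at the centre of its underside, z up.

How it is judged (in metres and radians):
On the way:
1. the jaws are closed to fit the cap before the cap is turned (value of joint thumbwheel above 1.05 rad and value of joint cap below 0.2 rad), for 0.2 s.
At the end, for the whole second after the job is handed in: The cap has been turned anticlockwise by 45 degrees, give or take 15, and is at rest; the jaws are still closed on it (thumb bar at more than 1.0 rad); the spare jar is within 30 mm of where it stood (value of joint cap between 0.52 and 1.05 rad and value of joint thumbwheel above 1 rad and velocity of joint cap between -0.05 and 0.05 rad/s and distance of spare_jar from where it was at the start of the episode below 0.03 m); the robot touches nothing.
It fails at once if the spare jar is tipped or pushed by more than 30 mm (angle between spare_jar's own z axis and vertical above 0.35 rad or distance of spare_jar from where it was at the start of the episode above 0.03 m).
It also fails if it takes over 45 s, if anything falls off the work surface, if the arm or the gripper's body presses on something with over 40 N, if the wrist force passes 120 N, or if a joint passes its speed limit or range.

## Working session

There is one attempt and no reset: what is moved stays moved. The work goes in short steps, Python scripts to look and compute and a shell command to move; the robot and the scene stay as the last step left them, time stands still between calls to the robot, and variables do not carry over. Pictures are saved under pics/ and viewed, and the job is handed in when it is done.

```bash
mkdir -p pics; ls
python3 - <<'E'
from workcell import status, viewer
import cv2
print(status.sense())
for n in ("scene","top","wrist"):
    cv2.imwrite(f"pics/{n}0.png", viewer.capture(n)[:,:,::-1])
    print(n, viewer.get_calibration(n))
E
```

```text
pics
{'t': 0.0, 'qpos': array([ 1.11800819e+00,  3.42702460e-01,  1.52503143e+00, -2.12346777e-05,
        1.27539135e+00, -1.46003628e-01]), 'qvel': array([ 7.22351336e-04, -4.54854915e-04, -2.78836750e-04,  1.69188144e-03,
       -3.81404367e-05,  3.04395023e-04]), 'tau': array([ 1.43465910e-03, -4.31253576e+01, -2.44216543e+01,  7.19026546e-02,
        5.62112918e-02, -1.76619919e-04]), 'position': array([158.35148602, 500.11629216, 226.05044895]), 'ee_rot': array([-4.79932587e-01, -3.10427862e+00,  2.30937931e-03]), 'contact_force': array([ 0.34832238,  0.12090275, -0.00802835]), 'torque': array([-0.03362441,  0.00987767,  0.0246194 ]), 'opening': 91.95346988528604}
scene {'fx': 520.3201094774137, 'fy': 520.3201094774137, 'cx': 281.40360966545643, 'cy': 202.71190887988487, 'R': array([[ 0.36136973,  0.9322478 ,  0.01805403],
       [ 0.49909913, -0.17703949, -0.8482671 ],
       [-0.78759887,  0.31554881, -0.52926078]]), 't': array([-352.11774212, -177.55376933, 1426.03321402])}
top {'fx': 447.0629276464223, 'fy': 447.0629276464223, 'cx': 283.5277561811587, 'cy': 208.9557086148351, 'R': array([[ 0.00360184, -0.9999887 , -0.00310376],
       [-0.99492939, -0.00327162, -0.10052263],
       [ 0.10051134,  0.00345009, -0.99492993]]), 't': array([143.98748796, 587.65847615, 914.52583092])}
wrist {'fx': 315.6621413010906, 'fy': 315.6621413010906, 'cx': 282.95639835462765, 'cy': 205.99170059761207, 'mount': array([[-2.05796821e-04, -9.53012111e-01, -3.02932127e-01,
         8.31873769e+01],
       [ 9.99999979e-01, -1.98087003e-04, -5.61759601e-05,
         2.49447743e-01],
       [-6.47054695e-06, -3.02932133e-01,  9.53012132e-01,
        -1.58835243e+02],
       [ 0.00000000e+00,  0.00000000e+00,  0.00000000e+00,
         1.00000000e+00]])}
```

View pics/scene0.png

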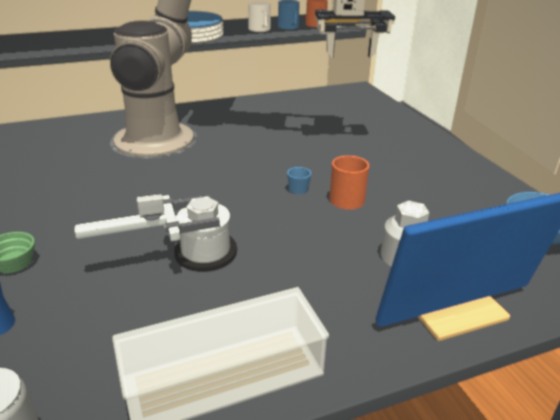

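View pics/top0.png

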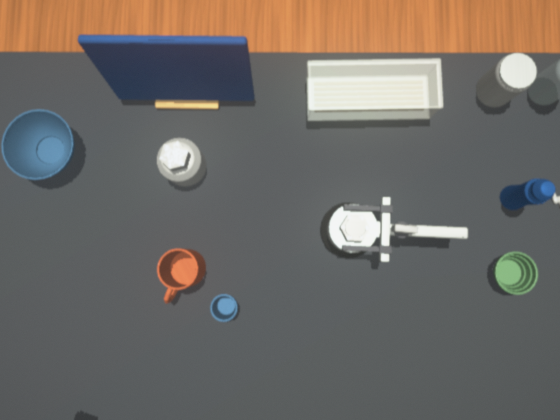

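View pics/wrist0.png

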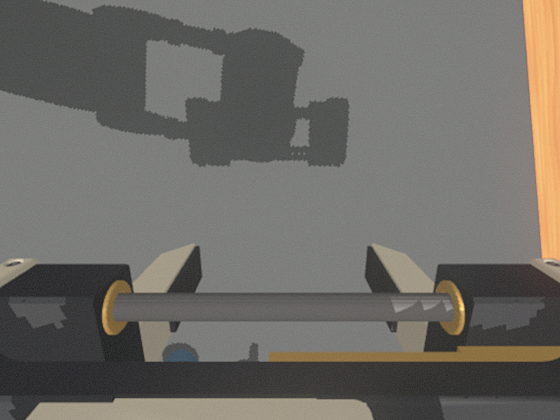

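```bash
python3 - <<'E'
import cv2,numpy as np
a=cv2.imread("pics/top0.png")[185:275,315:475]; b=cv2.imread("pics/scene0.png")[180:270,70:250]
cv2.imwrite("pics/topc.png",cv2.resize(a,None,fx=5,fy=5,interpolation=cv2.INTER_CUBIC))
cv2.imwrite("pics/scenec.png",cv2.resize(b,None,fx=4,fy=4,interpolation=cv2.INTER_CUBIC))
E
cat > h.py <<'E'
import numpy as np
from workcell import status,viewer
from scipy.spatial.transform import Rotation as Ro
def ray(name,u,v,z,pose=None):
    c=viewer.get_calibration(name)
    d=np.array([(u-c["cx"])/c["fx"],(v-c["cy"])/c["fy"],1])
    if name=="wrist":
        p,r=pose; M=c["mount"]; R=Ro.from_rotvec(r).as_matrix()
        o=R@M[:3,3]+p; d=R@M[:3,:3]@d
    else:
        o=-c["R"].T@c["t"]; d=c["R"].T@d
    return o+d*(z-o[2])/d[2]
def proj(name,X,pose=None):
    c=viewer.get_calibration(name)
    if name=="wrist":
        p,r=pose; M=c["mount"]; R=Ro.from_rotvec(r).as_matrix()
        q=M[:3,:3].T@(R.T@(np.array(X)-p)-M[:3,3])
    else: q=c["R"]@np.array(X)+c["t"]
    return c["fx"]*q[0]/q[2]+c["cx"],c["fy"]*q[1]/q[2]+c["cy"]
def st():
    s=status.sense(); R=Ro.from_rotvec(s["ee_rot"]).as_matrix()
    print("t %.2f"%s["t"],"p",s["position"].round(1),"x",R[:,0].round(3),"y",R[:,1].round(3),"z",R[:,2].round(3),"F",s["contact_force"].round(1),"T",s["torque"].round(2),"open %.1f"%s["opening"],"q",s["qpos"].round(2))
    return s
def to_tool(target):
    s=status.sense(); R=Ro.from_rotvec(s["ee_rot"]).as_matrix()
    return R.T@(np.array(target)-s["position"])
E
python3 -c "
from h import *
st()"
```

```text
t 0.15 p [158.4 500.2 226.2] x [-0.953  0.302  0.   ] y [ 0.302  0.953 -0.001] z [-0.001 -0.001 -1.   ] F [-0.2  0.5 -0. ] T [ 0.02 -0.   -0.01] open 92.0 q [ 1.12  0.34  1.52  0.    1.28 -0.15]
```

View pics/topc.png

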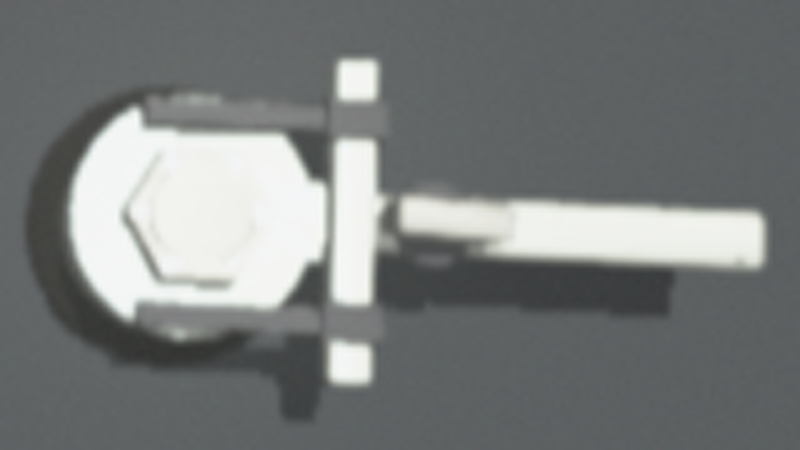

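View pics/scenec.png

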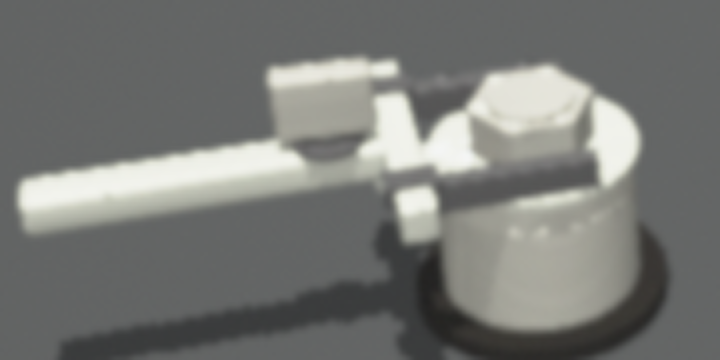

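Run:
```python
from h import *
f=lambda x,y,z:ray("top",315+(x+.5)/5-.5,185+(y+.5)/5-.5,z)
cap=f(203,217,108); print("cap",cap.round(1))
bar=[f(400,195,140),f(512,203,140),f(400,235,140),f(512,243,140)]
bc=sum(bar)/4; print("bar",bc.round(1),[x.round(1) for x in bar])
d=bar[1]-bar[0]; print("bar ang",np.degrees(np.arctan2(d[1],d[0])))
h=[f(763,212,102),f(763,268,102),f(530,205,102),f(500,258,102)]
print("handle",[x.round(1) for x in h])
e=(h[0]+h[1])/2
d=e-cap;print("handle",np.degrees(np.arctan2(d[1],d[0])),np.hypot(*d[:2]))
for a,b in((2,0),(3,1)):
    d=h[a]*-1+h[b];print("edge",np.degrees(np.arctan2(d[1],d[0])))
d=bc-cap;print("bar pos",np.degrees(np.arctan2(d[1],d[0])),np.hypot(*d[:2]))
# scene check
g=lambda x,y,z:ray("scene",70+(x+.5)/4-.5,180+(y+.5)/4-.5,z)
print("scene cap",g(530,92,108).round(1),"end mid",((g(20,190,102)+g(20,190,102))/2).round(1))
print("scene bar corners", g(268,70,140).round(1),g(280,85,140).round(1),g(368,60,140).round(1),g(374,78,140).round(1))
```

```text
cap [542.8   7.5 108. ]
bar [540.5 -81.3 140. ] [array([549.4, -60.7, 140. ]), array([ 546.5, -102.2,  140. ]), array([534.5, -60.4, 140. ]), array([ 531.7, -101.8,  140. ])]
bar ang -93.90895391682999
handle [array([ 545.9, -210.6,  102. ]), array([ 524.2, -209.8,  102. ]), array([ 548.3, -120.4,  102. ]), array([ 527.7, -108.2,  102. ])]
handle -92.05487707709474 217.83980179415346
edge -91.5312468129145
edge -91.98029958645803
bar pos -91.48007322104353 88.8036932304811
scene cap [542.8  10.8 108. ] end mid [ 537.9 -209.   102. ]
scene bar corners [ 538.5 -101.1  140. ] [552.6 -98.1 140. ] [544.5 -59.4 140. ] [560.2 -59.6 140. ]
```

```bash
python3 -c "
from h import *
print(to_tool([540,-81,220])/10)
for n in [(442,122),(307,122),(442,58)]: print(ray('top',*n,60))"
```

```text
[-53.93223623 -43.88356932   0.65962683]
[ 767.26310097 -183.56445712   60.        ]
[766.51340772  97.61919284  60.        ]
[ 906.00875311 -188.00266241   60.        ]
```

```bash
python3 -m inch '100 -3 -2.44 0 0;100 -3 -2.44 0 0;100 -3 -2.44 0 0;100 -3 -2.44 0 0;100 -3 -2.44 0 0'; python3 -m inch '100 -3 -2.44 0 0;100 -3 -2.44 0 0;100 -3 -2.44 0 0;100 -3 -2.44 0 0;100 -3 -2.44 0 0' ; python3 -m inch '100 -3 -2.44 0 0;100 -3 -2.44 0 0;100 -3 -2.44 0 0;100 -3 -2.44 0 0;100 -3 -2.44 0 0' ; python3 -c "
from h import *
st();print(to_tool([540,-81,220])/10)"
```

```text
t: 0.57
position: [263.8, 338.0, 223.8]
ee_rot: [-0.461, -3.105, 0.002]
contact_force: [0.5, 0.2, 0.4]
opening: 92.0
t: 0.98
position: [374.2, 169.1, 223.4]
ee_rot: [-0.457, -3.105, 0.002]
contact_force: [0.2, 0.4, -0.5]
opening: 92.0
t: 1.4
position: [485.4, -0.9, 223.1]
ee_rot: [-0.459, -3.105, 0.001]
contact_force: [0.6, 0.2, -0.3]
opening: 91.7
t 1.40 p [485.4  -0.9 223.1] x [-0.957  0.29   0.003] y [ 0.29   0.957 -0.001] z [-0.003 -0.    -1.   ] F [ 0.6  0.2 -0.3] T [ 0.03 -0.04  0.04] open 91.7 q [-0.16  0.27  1.63 -0.    1.24 -1.44]
[-7.54330896 -6.09018471  0.29538499]
```

```bash
python3 -m inch '100 -3 -2.44 0 0;100 -3 -2.44 0 0;100 0 0 0 0.12;100 0 0 0 0.12;100 0 0 0 0.12'; python3 -m inch '100 0 0 0 0.12;100 0 0 0 0.12;100 0 0 0 0.12;100 0 0 0 0.12;100 0 0 0 0.12' ; python3 -m inch '100 0 0 0 0.12;100 0 0 0 0.12;100 0 0 0 0.12;100 0 0 0 0;100 0 0 0 0' ; python3 -c "
from h import *
s=st();print(to_tool([540,-81,220])/10)
import cv2
im=viewer.capture('wrist');cv2.imwrite('pics/w1.png',im[:,:,::-1])
p=(s['position'],s['ee_rot'])
for X in [(540,-81,140),(543,8.5,108)]: print(proj('wrist',X,p))"
```

```text
t: 1.82
position: [533.4, -77.9, 220.1]
ee_rot: [-1.031, -2.964, 0.004]
contact_force: [0.3, 0.4, -0.2]
opening: 91.7
t: 2.23
position: [532.6, -79.1, 217.6]
ee_rot: [-1.888, -2.502, 0.009]
contact_force: [0.2, 0.4, -0.3]
opening: 91.7
t: 2.65
position: [531.7, -78.9, 215.9]
ee_rot: [-2.321, -2.103, 0.014]
contact_force: [-0.2, -0.2, -0.3]
opening: 91.9
t 2.65 p [531.7 -78.9 215.9] x [ 0.098  0.995 -0.   ] y [ 0.995 -0.098 -0.013] z [-0.013  0.001 -1.   ] F [-0.2 -0.2 -0.3] T [-0.12  0.06 -0.01] open 91.9 q [-0.29  0.38  1.5  -0.    1.28 -0.19]
[-0.12371893  0.83966054 -0.41652797]
(np.float64(295.8048446380413), np.float64(217.41408792562098))
(np.float64(288.883010312905), np.float64(98.67821207075895))
```

View pics/w1.png

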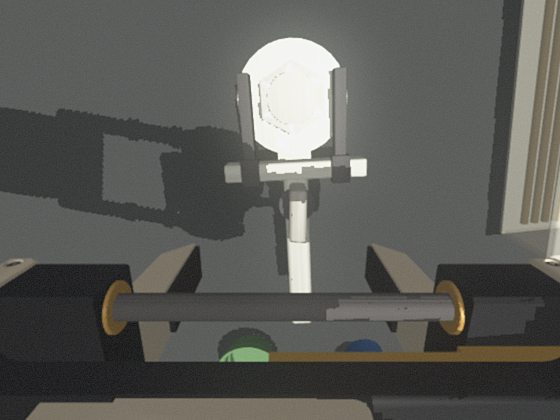

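Run:
```python
import cv2
a=cv2.imread("pics/w1.png")[150:330,240:360]
cv2.imwrite("pics/w1c.png",cv2.resize(a,None,fx=4,fy=4,interpolation=cv2.INTER_CUBIC)[:600])
```

```text
(no output)
```

View pics/w1c.png

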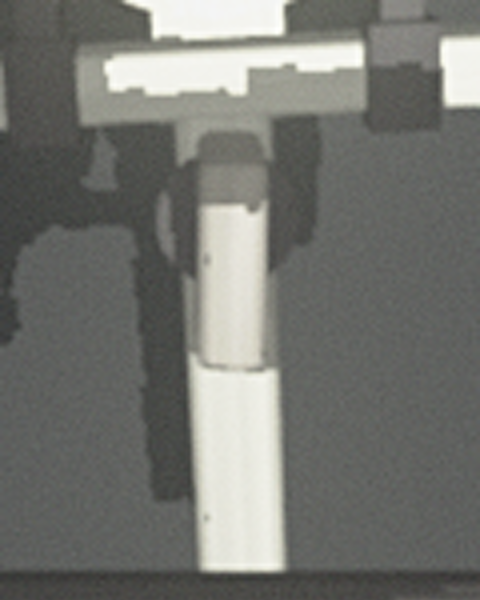

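Run:
```python
from h import *
s=st();p=(s['position'],s['ee_rot'])
c=0
for x,y in((199,165),(200,362),(267,165),(266,365)):
    X=ray('wrist',240+(x+.5)/4-.5,150+(y+.5)/4-.5,140,p);print(X.round(1));c=c+X/4
print(c)
print('cap',ray('wrist',295,97,108,p), 'handle', ray('wrist',(192+283)/8+240,150+400/4,102,p),ray('wrist',(203+287)/8+240,150+560/4,102,p))
print(to_tool([c[0],c[1],111])/10)
```

```text
t 2.70 p [531.7 -78.9 215.9] x [ 0.098  0.995 -0.   ] y [ 0.995 -0.098 -0.013] z [-0.013  0.001 -1.   ] F [ 0.4 -0.1  0.5] T [-0.11  0.05  0.02] open 92.1 q [-0.29  0.38  1.5  -0.    1.28 -0.19]
[537.  -58.9 140. ]
[533.4 -99.9 140. ]
[550.  -60.2 140. ]
[ 546.6 -101.8  140. ]
[541.71252277 -80.22364008 140.        ]
cap [547.98154948   9.28618548 108.        ] handle [ 540.31517365 -127.67959438  102.        ] [ 538.55898127 -171.20287661  102.        ]
[-0.02958973  1.14202946 10.47853912]
```

```bash
python3 -m inch '100 0 1.1 0 0;100 0 0 3 0;100 0 0 3 0;100 0 0 0 0;100 0 0 0 0' ; python3 -c "
from h import *
s=st();print(to_tool([541,-80.7,111])/10)"
```

```text
t: 3.12
position: [543.5, -80.3, 156.0]
ee_rot: [-2.307, -2.123, 0.01]
contact_force: [0.7, 0.4, 1.0]
opening: 92.1
t 3.12 p [543.5 -80.3 156. ] x [ 0.083  0.997 -0.001] y [ 0.997 -0.083 -0.009] z [-0.009  0.    -1.   ] F [0.7 0.4 1. ] T [-0.02  0.05  0.03] open 92.1 q [-0.28  0.46  1.55 -0.    1.14 -0.2 ]
[-0.05434576 -0.20569723  4.49726421]
```

```bash
python3 -m inch '100 0 -0.2 2 0;100 0 0 2 0;100 0 0 0.4 0;100 0 0 0 0;100 0 0 0 0' ; python3 -c "
from h import *
s=st();print(to_tool([541,-80.7,111])/10)"
```

```text
t: 3.53
position: [544.4, -81.1, 117.8]
ee_rot: [2.304, 2.135, -0.004]
contact_force: [0.5, -0.2, -0.4]
opening: 91.8
t 3.53 p [544.4 -81.1 117.8] x [ 0.076  0.997 -0.002] y [ 0.997 -0.076 -0.001] z [-0.001 -0.002 -1.   ] F [ 0.5 -0.2 -0.4] T [-0.08  0.05 -0.02] open 91.8 q [-0.29  0.5   1.6  -0.    1.04 -0.21]
[ 0.01342374 -0.33926764  0.67997517]
```

```bash
python3 -m inch '100 0 -0.4 0.6 0.02;60 0 0 0.1 0;30 0 0 0 0;0 0 0 0 0;0 0 0 0 0' 50; python3 -m inch '0 0 0 0 0;0 0 0 0 0;0 0 0 0 0;0 0 0 0 0;0 0 0 0 0' 50; python3 -c "
from h import *
import cv2
s=st();print(to_tool([541,-80.7,111])/10)
cv2.imwrite('pics/s2.png',cv2.resize(viewer.capture('scene')[120:300,40:320,::-1],None,fx=2.5,fy=2.5))"
```

```text
t: 3.95
position: [542.4, -81.4, 115.1]
ee_rot: [2.322, 2.106, 0.002]
contact_force: [0.5, 0.1, 0.8]
opening: 69.5
t: 4.37
position: [542.8, -81.5, 115.8]
ee_rot: [2.321, 2.105, 0.003]
contact_force: [0.0, 0.0, -0.7]
opening: 36.3
t 4.37 p [542.8 -81.5 115.8] x [ 0.097  0.995 -0.004] y [ 0.995 -0.097  0.008] z [ 0.007 -0.005 -1.   ] F [ 0.   0.  -0.7] T [-0.11  0.06  0.05] open 36.3 q [-0.29  0.49  1.62 -0.    1.02 -0.19]
[ 0.06534099 -0.19045727  0.47892941]
```

View pics/s2.png

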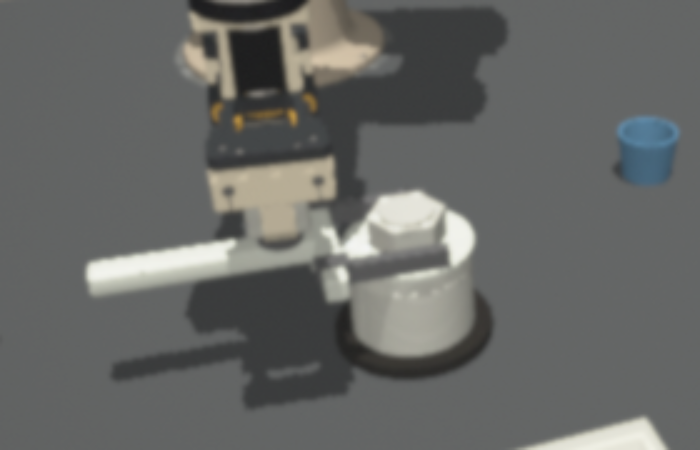

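```bash
python3 -m inch '0 0 -0.15 0.4 0;0 0 0 0 0;0 0 0 0 0;0 0 0 0 0;0 0 0 0 0' 50;  python3 -c "
from h import *
s=st()"
```

```text
t: 4.83
position: [541.5, -81.5, 111.5]
ee_rot: [2.321, 2.104, 0.004]
contact_force: [1.5, -1.0, -0.4]
opening: 13.3
t 4.83 p [541.5 -81.5 111.5] x [ 0.098  0.995 -0.004] y [ 0.995 -0.098  0.008] z [ 0.008 -0.005 -1.   ] F [ 1.5 -1.  -0.4] T [-0.06  0.14 -0.16] open 13.3 q [-0.29  0.5   1.63 -0.    1.01 -0.19]
```

```bash
python3 -m inch '0 0 0 0 0.06;0 0 0 0 0.08;0 0 0 0 0.08;0 0 0 0 0.08;0 0 0 0 0.08' 50;  python3 -c "
from h import *
s=st();print(to_tool([541.5,-81.5,111.5])/10)"
```

```text
t: 5.25
position: [541.6, -81.5, 111.5]
ee_rot: [2.686, 1.613, 0.006]
contact_force: [1.3, -1.0, -0.4]
opening: 13.5
t 5.25 p [541.6 -81.5 111.5] x [ 0.47   0.883 -0.001] y [ 0.883 -0.47   0.009] z [ 0.007 -0.005 -1.   ] F [ 1.3 -1.  -0.4] T [-0.11  0.21  0.16] open 13.5 q [-0.29  0.5   1.63 -0.    1.01  0.2 ]
[ 1.78779473e-03 -6.90829032e-03  2.69033051e-05]
```

```bash
python3 -m inch '0 0 0 0 0.08;0 0 0 0 0.08;0 0 0 0 0.08;0 0 0 0 0.08;0 0 0 0 0.08' 50;python3 -c "
from h import *
s=st()"; python3 -m inch '0 0 0 0 0.08;0 0 0 0 0.08;0 0 0 0 0.06;0 0 0 0 0.04;0 0 0 0 0' 50;  python3 -c "
from h import *
s=st();print(to_tool([541.5,-81.5,111.5])/10)
import cv2
cv2.imwrite('pics/t2.png',cv2.resize(viewer.capture('top')[170:290,300:480,::-1],None,fx=4,fy=4))"
```

```text
t: 5.67
position: [541.5, -81.6, 111.5]
ee_rot: [2.962, 1.021, 0.007]
contact_force: [0.9, -0.9, 0.3]
opening: 13.7
t 5.67 p [541.5 -81.6 111.5] x [0.788 0.616 0.001] y [ 0.616 -0.788  0.009] z [ 0.007 -0.006 -1.   ] F [ 0.9 -0.9  0.3] T [-0.07  0.32  0.17] open 13.7 q [-0.29  0.5   1.63 -0.    1.01  0.62]
t: 6.08
position: [541.5, -81.7, 111.5]
ee_rot: [3.074, 0.606, 0.007]
contact_force: [0.3, 0.3, 1.4]
opening: 13.7
t 6.08 p [541.5 -81.7 111.5] x [0.925 0.379 0.003] y [ 0.379 -0.925  0.009] z [ 0.006 -0.007 -1.   ] F [0.3 0.3 1.4] T [0.05 0.33 0.06] open 13.7 q [-0.29  0.5   1.63 -0.01  1.01  0.9 ]
[ 0.01049968 -0.01615099  0.00022352]
```

View pics/t2.png

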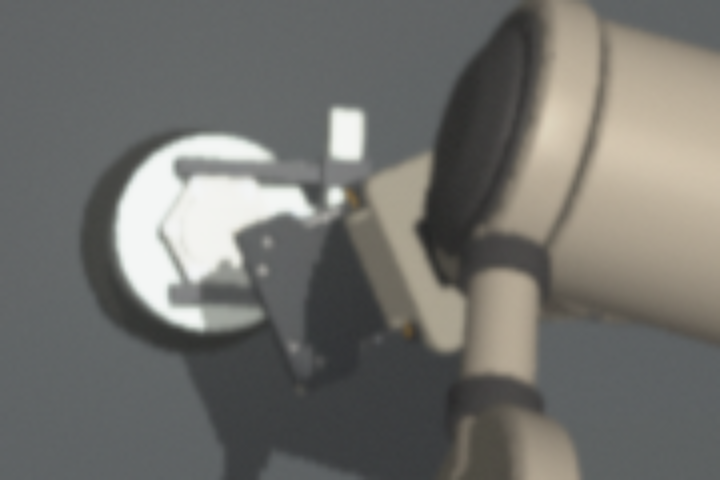

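```bash
for i in 1 ; do python3 -m inch '0 0 0 0 0.02;0 0 0 0 0.02;0 0 0 0 0.02;0 0 0 0 0.02;0 0 0 0 0' 50; done;  python3 -c "
from h import *
s=st();print(to_tool([541.5,-81.5,111.5])/10, np.degrees(np.arctan2(0,1)))"
```

```text
t: 6.55
position: [541.5, -81.7, 111.5]
ee_rot: [3.097, 0.48, 0.007]
contact_force: [1.2, -0.6, 1.3]
opening: 13.5
t 6.55 p [541.5 -81.7 111.5] x [0.953 0.303 0.003] y [ 0.303 -0.953  0.009] z [ 0.006 -0.007 -1.   ] F [ 1.2 -0.6  1.3] T [0.08 0.35 0.18] open 13.5 q [-0.29  0.5   1.63 -0.01  1.01  0.98]
[ 1.03666482e-02 -2.07842827e-02 -1.03586768e-05] 0.0
```

```bash
python3 -m inch '0 0 0 0 0.02;0 0 0 0 0.02;0 0 0 0 0;0 0 0 0 0;0 0 0 0 0' 50;  python3 -c "
from h import *
s=st()"
```

```text
t: 6.97
position: [541.5, -81.7, 111.5]
ee_rot: [3.106, 0.412, 0.008]
contact_force: [1.5, -0.2, 0.7]
opening: 13.4
t 6.97 p [541.5 -81.7 111.5] x [0.965 0.26  0.004] y [ 0.26  -0.965  0.009] z [ 0.006 -0.007 -1.   ] F [ 1.5 -0.2  0.7] T [0.07 0.27 0.18] open 13.4 q [-0.29  0.5   1.63 -0.01  1.01  1.02]
```

```bash
python3 -m inch '0 0 0 0 0.02;0 0 0 0 0.02;0 0 0 0 0;0 0 0 0 0;0 0 0 0 0' 50;  python3 -c "
from h import *
s=st()"
```

```text
t: 7.38
position: [541.4, -81.7, 111.5]
ee_rot: [3.114, 0.345, 0.008]
contact_force: [1.0, -0.5, 0.5]
opening: 13.9
t 7.38 p [541.4 -81.7 111.5] x [0.976 0.219 0.004] y [ 0.219 -0.976  0.009] z [ 0.006 -0.008 -1.   ] F [ 1.  -0.5  0.5] T [0.07 0.34 0.35] open 13.9 q [-0.29  0.5   1.63 -0.01  1.01  1.07]
```

```bash
python3 -m inch '35 0 0 0 0;35 0 0 0 0;35 0 0 0 0;35 0 0 -1 0;35 0 0 -3 0' ; python3 -m inch '35 0 0 -3 0;35 0 0 -3 0;100 0 0 0 -0.12;100 0 0 0 -0.12;100 0 0 0 -0.12';python3 -m inch '100 -2 0 0 -0.12;100 -2 0 0 -0.12;100 -2 0 0 -0.12;100 0 0 0 -0.12;100 0 0 0 -0.12';python3 -c "
from h import *
s=st()
p=(s['position'],s['ee_rot'])
import cv2
cv2.imwrite('pics/w3.png',viewer.capture('wrist')[:,:,::-1])
cv2.imwrite('pics/t3.png',cv2.resize(viewer.capture('top')[170:290,300:480,::-1],None,fx=4,fy=4))"
```

```text
t: 7.8
position: [537.6, -80.4, 147.3]
ee_rot: [3.12, 0.342, -0.009]
contact_force: [0.3, 0.4, 0.6]
opening: 31.8
t: 8.22
position: [540.2, -80.7, 220.2]
ee_rot: [2.999, 0.908, 0.006]
contact_force: [0.2, 0.1, 0.7]
opening: 47.3
t: 8.63
position: [493.8, -120.6, 225.0]
ee_rot: [2.572, 1.781, 0.008]
contact_force: [0.2, -0.5, 0.1]
opening: 81.1
t 8.63 p [ 493.8 -120.6  225. ] x [ 0.352  0.936 -0.003] y [ 0.936 -0.352  0.014] z [ 0.012 -0.008 -1.   ] F [ 0.2 -0.5  0.1] T [-0.11  0.09  0.08] open 81.1 q [-0.39  0.31  1.58 -0.    1.24 -0.03]
```

View pics/w3.png

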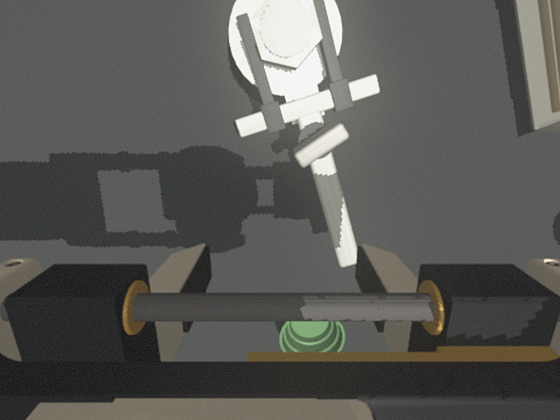

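View pics/t3.png

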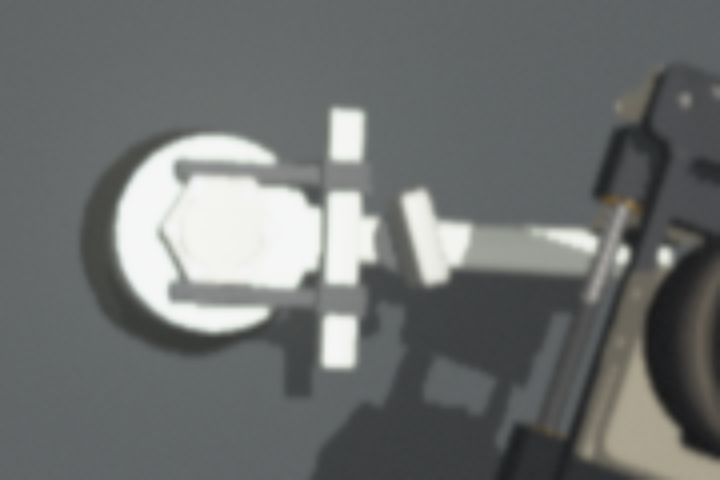

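Run:
```python
from h import *
s=st();p=(s['position'],s['ee_rot'])
a=ray('wrist',324,180,102,p);b=ray('wrist',347,264,102,p);c=ray('wrist',286,27,108,p)
d=b-a;print(a,b,c,np.degrees(np.arctan2(d[1],d[0])))
b0=ray('wrist',347,131,140,p);b1=ray('wrist',303,160,140,p);d=b1-b0;print('bar',np.degrees(np.arctan2(d[1],d[0])))
t=np.radians(-92);g=np.array([542.5,8.5])+165*np.array([np.cos(t),np.sin(t)]);print(g,to_tool([*g,200])/10)
```

```text
t 8.73 p [ 494.1 -120.4  225. ] x [ 0.356  0.935 -0.003] y [ 0.934 -0.356  0.014] z [ 0.012 -0.008 -1.   ] F [-0.3 -0.2 -0.1] T [-0.07  0.11 -0.01] open 88.5 q [-0.39  0.31  1.58 -0.    1.24 -0.02]
[ 536.21252257 -117.82693767  102.        ] [ 530.33266996 -207.6099028   102.        ] [547.02683261   9.61939955 108.        ] -93.74692843884414
bar -167.13480071179958
[ 536.74158304 -156.39948646] [-1.84104953  5.23002499  2.5772398 ]
```

```bash
python3 -m inch '100 -1.8 3 0 0;100 0 1.8 0 0;100 0 0 0 -0.11;100 0 0 0 -0.11;100 0 0 0 -0.11'; python3 -c "
from h import *
s=st();p=(s['position'],s['ee_rot']);print(to_tool([535,-156.5,78])/10)
import cv2
cv2.imwrite('pics/w4.png',viewer.capture('wrist')[:,:,::-1])"
```

```text
t: 9.15
position: [534.2, -154.6, 227.5]
ee_rot: [2.263, 2.159, 0.006]
contact_force: [-0.3, 0.6, 0.5]
opening: 92.0
t 9.15 p [ 534.2 -154.6  227.5] x [ 0.047  0.999 -0.007] y [ 0.999 -0.047  0.013] z [ 0.013 -0.008 -1.   ] F [-0.3  0.6  0.5] T [-0.06  0.11 -0.03] open 92.0 q [-0.42  0.39  1.45 -0.    1.29 -0.37]
[-0.08665584 -0.10748222 14.95115831]
```

View pics/w4.png

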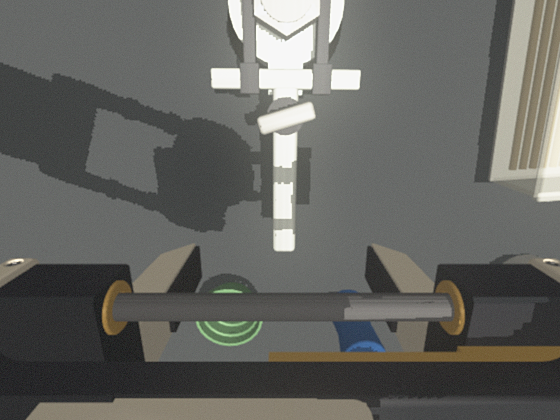

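```bash
python3 -m inch '100 0 0 3.5 0;100 0 0 3.5 0;100 0 0 3.5 0;100 0 0 0 0;100 0 0 0 0'; python3 -c "
from h import *
s=st();print(to_tool([535.5,-156.5,78])/10)"
```

```text
t: 9.62
position: [538.8, -155.2, 123.8]
ee_rot: [2.278, 2.131, 0.012]
contact_force: [1.3, -0.3, 0.9]
opening: 91.9
t 9.62 p [ 538.8 -155.2  123.8] x [ 0.067  0.998 -0.009] y [ 0.998 -0.067  0.021] z [ 0.021 -0.011 -1.   ] F [ 1.3 -0.3  0.9] T [-0.07  0.06 -0.  ] open 91.9 q [-0.42  0.49  1.59 -0.    1.03 -0.35]
[-0.10794228 -0.4215805   4.56953745]
```

```bash
python3 -m inch '100 0 -0.4 2.2 0;100 0 0 2 0;80 0 0 0.4 -0.015;60 0 0 0 0;40 0 0 0 0' 20; python3 -c "
from h import *
s=st();print(to_tool([535.5,-156.5,78])/10)"
```

```text
t: 10.03
position: [541.0, -156.9, 86.3]
ee_rot: [2.265, 2.129, 0.02]
contact_force: [0.6, -0.2, 0.1]
opening: 76.3
t 10.03 p [ 541.  -156.9   86.3] x [ 0.062  0.998 -0.013] y [ 0.998 -0.062  0.033] z [ 0.032 -0.015 -0.999] F [ 0.6 -0.2  0.1] T [-0.08  0.07  0.02] open 76.3 q [-0.42  0.54  1.63 -0.    0.93 -0.35]
[ 0.01507924 -0.57564557  0.81282193]
```

```bash
python3 -m inch '60 0 -0.5 0.6 0;40 0 0 0 0;20 0 0 0 0;0 0 0 0 0;0 0 0 0 0' 20; python3 -m inch '0 0 0 0 0;0 0 0 0 0;0 0 0 0 0;0 0 0 0 0;0 0 0 0 0' 20;python3 -c "
from h import *
s=st();print(to_tool([535.5,-156.5,78])/10)"
```

```text
t: 10.45
position: [538.6, -157.8, 85.5]
ee_rot: [2.261, 2.121, 0.026]
contact_force: [0.7, -0.6, -0.6]
opening: 42.9
t: 10.87
position: [538.5, -157.9, 86.0]
ee_rot: [2.26, 2.121, 0.025]
contact_force: [0.5, 0.3, 1.0]
opening: 22.0
t 10.87 p [ 538.5 -157.9   86. ] x [ 0.064  0.998 -0.017] y [ 0.997 -0.063  0.041] z [ 0.04  -0.019 -0.999] F [0.5 0.3 1. ] T [-0.01  0.2   0.16] open 22.0 q [-0.42  0.53  1.65 -0.    0.92 -0.36]
[ 0.13477747 -0.33745426  0.78473095]
```

```bash
cat > sw.py <<'E'
from h import *
s=st(); d=s['position'][:2]-np.array([542.5,8.5]); R=Ro.from_rotvec(s["ee_rot"]).as_matrix()
print('ang %.3f'%np.arctan2(d[1],d[0]),'r %.1f'%np.hypot(*d),'tool %.3f'%np.arctan2(-R[1,0],-R[0,0]))
E
python3 sw.py; python3 -m inch '0 0.02 0.5 0 -0.03;0 0.03 0.99 0 -0.06;0 0.03 0.99 0 -0.06;0 0 0 0 0;0 0 0 0 0' 20; python3 sw.py
```

```text
t 10.87 p [ 538.5 -157.9   86. ] x [ 0.064  0.998 -0.017] y [ 0.997 -0.063  0.041] z [ 0.04  -0.019 -0.999] F [0.5 0.3 1. ] T [-0.01  0.2   0.16] open 22.0 q [-0.42  0.53  1.65 -0.    0.92 -0.36]
ang -1.595 r 166.5 tool -1.635
t: 11.28
position: [561.8, -157.5, 86.0]
ee_rot: [2.095, 2.29, 0.016]
contact_force: [-1.7, -1.1, 2.5]
opening: 21.9
t 11.28 p [ 561.8 -157.5   86. ] x [-0.088  0.996 -0.021] y [0.995 0.089 0.034] z [ 0.035 -0.018 -0.999] F [-1.7 -1.1  2.5] T [-0.02  0.29 -0.05] open 21.9 q [-0.4   0.57  1.58 -0.    0.96 -0.49]
ang -1.455 r 167.1 tool -1.482
```

Moving well (0.14 rad, small forces). Continue.

```bash
python3 -m inch '0 0.05 0.99 0 -0.06;0 0.05 0.99 0 -0.06;0 0.05 0.99 0 -0.06;0 0.05 0.99 0 -0.06;0 0 0 0 0' 20; python3 sw.py
```

```text
t: 11.7
position: [598.1, -150.0, 86.0]
ee_rot: [1.81, 2.524, 0.005]
contact_force: [2.2, 2.1, 2.0]
opening: 22.1
t 11.70 p [ 598.1 -150.    86. ] x [-0.32   0.947 -0.027] y [0.947 0.321 0.024] z [ 0.031 -0.018 -0.999] F [2.2 2.1 2. ] T [ 0.34 -0.5  -0.18] open 22.1 q [-0.37  0.62  1.47 -0.01  1.01 -0.69]
ang -1.233 r 167.9 tool -1.244
```

```bash
python3 -m inch '0 0.06 0.99 0 -0.06;0 0.06 0.99 0 -0.06;0 0.06 0.99 0 -0.06;0 0.06 0.99 0 -0.06;0 0 0 0 0' 20; python3 sw.py; python3 -m inch '0 0.06 0.99 0 -0.06;0 0.06 0.99 0 -0.06;0 0.06 0.99 0 -0.06;0 0 0 0 0;0 0 0 0 0' 20; python3 sw.py
```

```text
t: 12.12
position: [631.7, -134.6, 86.0]
ee_rot: [1.506, 2.715, -0.005]
contact_force: [3.5, 1.4, 0.4]
opening: 22.0
t 12.12 p [ 631.7 -134.6   86. ] x [-0.529  0.848 -0.034] y [0.848 0.529 0.015] z [ 0.031 -0.021 -0.999] F [3.5 1.4 0.4] T [ 0.52 -0.47 -0.21] open 22.0 q [-0.32  0.67  1.38 -0.01  1.06 -0.88]
ang -1.013 r 168.6 tool -1.013
t: 12.53
position: [653.4, -119.0, 86.0]
ee_rot: [1.278, 2.827, -0.011]
contact_force: [2.2, -2.2, -0.8]
opening: 21.7
t 12.53 p [ 653.4 -119.    86. ] x [-0.66   0.75  -0.039] y [0.751 0.66  0.01 ] z [ 0.033 -0.023 -0.999] F [ 2.2 -2.2 -0.8] T [ 0.01 -0.35 -0.18] open 21.7 q [-0.29  0.7   1.32 -0.01  1.09 -1.  ]
ang -0.855 r 169.0 tool -0.850
```

```bash
python3 -m inch '0 0.04 0.7 0 -0.04;0 0 0 0 0;50 0 0 0 0;60 0 0 0 0;60 0 0 0 0' 20; python3 sw.py;  python3 -m inch '60 0 0 0 0;60 0 0 -3 0;60 0 0 -3 0;60 0 0 -3.5 0;60 0 0 -3.5 0' 20; python3 sw.py
```

```text
t: 12.95
position: [654.5, -116.2, 85.9]
ee_rot: [1.242, 2.846, -0.015]
contact_force: [-0.2, -0.1, -0.3]
opening: 37.3
t 12.95 p [ 654.5 -116.2   85.9] x [-0.679  0.733 -0.037] y [0.733 0.68  0.005] z [ 0.029 -0.023 -0.999] F [-0.2 -0.1 -0.3] T [0.02 0.03 0.04] open 37.3 q [-0.28  0.7   1.31 -0.02  1.09 -1.02]
ang -0.839 r 167.7 tool -0.823
t: 13.37
position: [643.7, -112.7, 209.2]
ee_rot: [1.258, 2.866, -0.022]
contact_force: [0.5, 0.5, 0.4]
opening: 55.0
t 13.37 p [ 643.7 -112.7  209.2] x [-0.677  0.736 -0.016] y [ 0.736  0.677 -0.009] z [ 0.004 -0.018 -1.   ] F [0.5 0.5 0.4] T [-0.07 -0.03 -0.02] open 55.0 q [-0.28  0.59  1.17 -0.02  1.38 -1.02]
ang -0.875 r 157.9 tool -0.827
```

Clear the view, then check.

```bash
python3 -m inch '60 -3.5 0 -1 0;60 -3.5 0 -1 0;60 0 0 0 0;60 0 0 0 0;60 0 0 0 0' 20; python3 -c "
from h import *
s=st()
import cv2
cv2.imwrite('pics/w5.png',viewer.capture('wrist')[:,:,::-1])
cv2.imwrite('pics/t5.png',viewer.capture('top')[:,:,::-1])"
```

```text
t: 13.78
position: [693.2, -165.8, 243.2]
ee_rot: [1.255, 2.852, -0.021]
contact_force: [1.1, 0.5, 0.5]
opening: 55.3
t 13.78 p [ 693.2 -165.8  243.2] x [-0.675  0.737 -0.029] y [ 0.737  0.676 -0.002] z [ 0.018 -0.023 -1.   ] F [1.1 0.5 0.5] T [-0.02  0.04  0.04] open 55.3 q [-0.34  0.69  0.89 -0.02  1.53 -1.08]
```

View pics/w5.png

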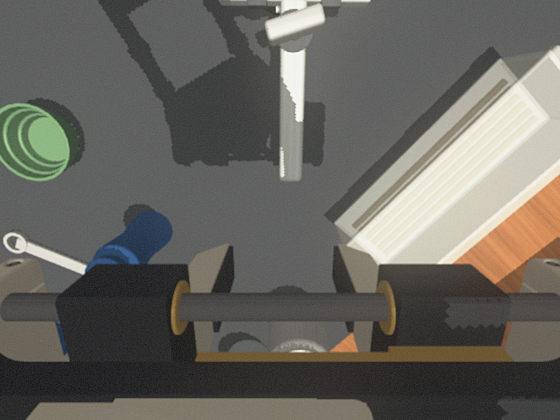

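View pics/t5.png

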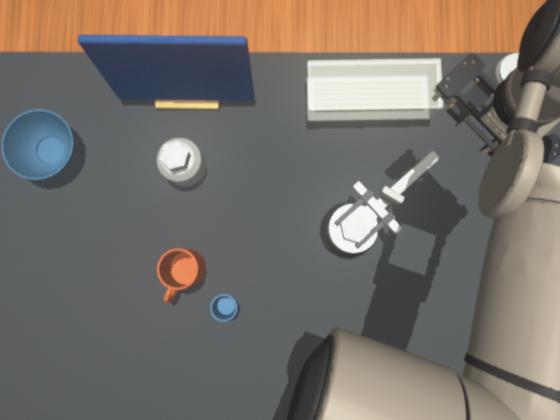

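Run:
```python
import cv2
from h import *
a=cv2.imread("pics/t5.png")[140:265,315:450]
cv2.imwrite("pics/t5c.png",cv2.resize(a,None,fx=4.5,fy=4.5,interpolation=cv2.INTER_CUBIC))
a=ray('top',400,190,102);b=ray('top',435,156,102);d=b-a;print(np.degrees(np.arctan2(d[1],d[0])))
s=st();p=(s['position'],s['ee_rot'])
a=ray('wrist',292.5,60,102,p);b=ray('wrist',291,175,102,p);d=b-a;print('w handle',np.degrees(np.arctan2(d[1],d[0])))
b0=ray('wrist',324,13,140,p);b1=ray('wrist',270,33,140,p);d=b1-b0;print('bar',np.degrees(np.arctan2(d[1],d[0])))
```

```text
-46.071721833308764
t 13.88 p [ 692.7 -164.9  242.6] x [-0.676  0.736 -0.027] y [ 0.737  0.676 -0.003] z [ 0.016 -0.022 -1.   ] F [-0.1 -0.7 -0.7] T [-0.05  0.04 -0.02] open 55.3 q [-0.33  0.69  0.9  -0.02  1.53 -1.08]
w handle -47.715789386968666
bar -119.34296477676222
```

View pics/t5c.png

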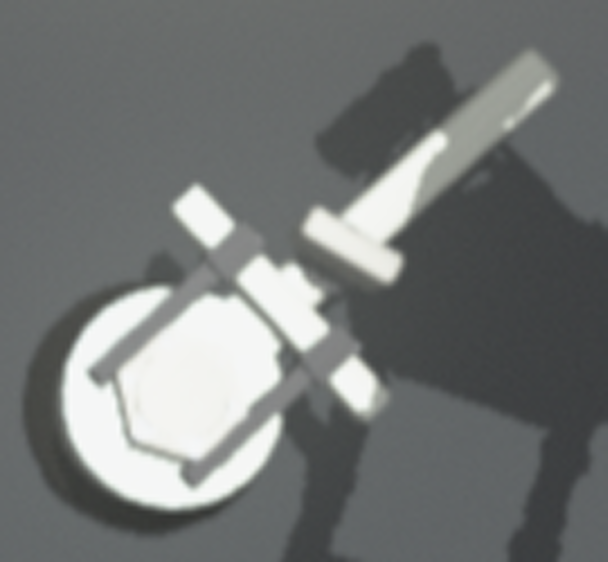

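```bash
python3 -m inch '60 0 0 -0.3 0;60 0 0 0 0;60 0 0 0 0;60 0 0 0 0;60 0 0 0 0'; python3 -c "
from workcell import manip
print(manip.hand_in())"
```

```text
t: 14.3
position: [690.4, -161.8, 244.4]
ee_rot: [1.253, 2.861, -0.021]
contact_force: [-0.1, -0.5, 0.3]
opening: 54.9
the job is handed in; nothing more can be done
None
```

I closed the wrench onto the cap, swung it anticlockwise by about an eighth of a turn and let go. I then lifted the gripper clear and handed the job in at about 14.3 s.

- **Thumb bar:** I pinched it and turned it clockwise by about 1.25 rad, until the torque about its axis rose from 0.18 to 0.35 Nm, which I took as the hard stop. Pictures put the bar at 1.28 rad before the swing and about 1.25 rad after it, and showed the jaws on the cap's flats.
- **Swing:** I gripped the handle and swung it. It went from about −92/−93° to −46/−48° (top and wrist cameras), so about 45°. The top picture shows the cap turned with the jaws still fitted.
- **Spare jar:** it looks unmoved in the last top picture. I judged this by eye and did not measure its position.
- **Last state:** the gripper was at about 244 mm with force readings under 1 N.

None of the checks failed. The two cameras differ by about 2° on the handle angle, and I never read the joint values directly, only from pictures and tool poses.

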